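# Read the blue glaze tile on the tilting reader

### The arm

A 7-joint arm with a two-finger parallel gripper is mounted at the origin on the work surface. World frame = base frame: x ahead of the robot, y to its left, z up, the work surface at z = 0. Lengths are in m, angles in rad, forces in N, time in s.
With the tool pointing down it reaches from about 0.425 to 0.925 m from the base axis. Payload 6.8 kg.
Tool frame: the origin (TCP) lies on the centre line of the jaws, within the pads' length; the fingertips stand 14 mm ahead of it and the grasp point (between the pads) lies 5 mm behind it; z points along the fingers, y is the direction in which the jaws open and shut (so a half turn about z gives the same grasp; the last joint's range is limited). The gripper opens to 88 mm and grips with 3 to 60 N. Pads are 20 mm wide; open, the fingers measure 115 mm over their backs; the gripper's body (75 mm by 178 mm) begins 61 mm behind the grasp point.
Start: joints at [-1.359, 0.477, 0.022, 1.555, -0.011, 1.109, -0.083], TCP at [0.212, 0.641, 0.203] pointing down, gripper open.
Joint ranges: [-2.96, 2.96], [-0.34, 2.1], [-1.41, 1.46], [0.24, 2.44], [-1.37, 4.51], [0.17, 1.92], [-2.96, 2.96]. Speed limits (rad/s): [2.39, 2.39, 3.14, 3.14, 3.14, 3.14, 3.14].

### API

Orientations are given as [roll, pitch, yaw] about the fixed x, y, z axes, in that order (R = Rz(yaw) Ry(pitch) Rx(roll)).
In Python, from workcell import env, imaging gives the robot as it stands.
- The arm moves only by the shell command python3 -m handwheel 'ROWS' [FORCE]. ROWS is a JSON object of lists of equal length, an entry for each row: "xyz": the shift along the tool's x, y, z in m, a list of three; "twist": the turn, a rotation vector about the tool's x, y, z in rad, a list of three; "fingers": the closure, from 0 (fully open) to 1 (shut). In form: {"xyz": [[dx, dy, dz], ...], "twist": [[rx, ry, rz], ...], "fingers": [fingers, ...]}. A call has 1 to 12 rows; each row is the pose to reach, as a shift and turn from the pose commanded when the call began, along the tool's axes at that moment; what a row does not reach only later rows make up. A row lasts 1/10 s, in which the tool goes at most 50 mm and 8.59 degrees, less where a joint would pass 70% of its speed; a pose out of reach is approached as far as the arm can. A call with a gripper value outside its range is refused whole. The fingers move at their own pace and stop on an object; FORCE is the grip in N (left out, the last holds). Time passes only in rows, so rows that repeat a pose let the fingers close. It gives the time, the measured TCP pose, the force and the opening at its end, in the units of the state.
- env.read_state(): the state, without advancing time (a new reading comes with each control period).
- imaging.get_image(name): name is "scene" or "top" or "wrist"; returns the picture (384x512x3 uint8, blue, green, red); there is no depth.
- imaging.camera_model(name): a dict with "fx", "fy", "cx", "cy" (pixels), "R" (3x3) and "t" (3): a world point X has camera coordinates R X + t; the wrist camera has in their place "hand_eye" (4x4, takes a point from camera to tool coordinates, whose origin is the TCP and whose axes are the flange's). Camera axes: x right, y down, z forward; pixel columns grow to the right and rows downward; lengths in m; the calibration is good to about 2 mm. The wrist camera is an equidistant fisheye: a pixel r from the principal point sees the ray r / f radians off the axis. A picture is of the moment at which its call begins: read the wrist's pose just before it. camera_model takes no time and is no camera call.
- env.job_done(): hands the job in, once; it reports no verdict.
The state is a dict: "time_s": time; "joint_pos": joint angles; "joint_velocities": joint speeds; "effort": joint torques, N m; "tool_pos": TCP position; "tool_rot": TCP orientation; "ft_force": force on the tool from outside, world axes, zero at the start; "ft_torque": the same for the moment, N m; "width": finger opening in m.
Only numpy, scipy, OpenCV 4.12 (cv2) and the standard library are available. Lean on these libraries where they do the work, as an engineer would, in place of code of your own. Each camera call takes 0.05 s, during which the arm holds its last target. There are 200 camera calls.

### The job

Close up the glaze reader by pushing its side drawer fully home, then pick up the blue test tile by the clay fin on its back. Lay its glazed underside gently against the reader's sloped metal plate, centred over the dark window and flush with the slope, and press until the sprung plate has gone in about half of its travel. Finish while still gripping the fin and holding the tile pressed there; do not change the tilt of the head, and leave everything else where it is.

Things in the scene. Friction and masses are not known exactly. Their poses are not given: they have to be found in the camera images.
- reader: Glaze reader, a fixed grey box 150 (x) x 160 (y) x 55 mm tall with origin at the centre of its underside on the table; its x axis points away from the side over which the slope faces (roughly away from the robot), y to its left. Two dark brackets (at y +-62 mm, tops 114 mm high, black caps out to y +-76 mm) carry a white tilting head 94 x 104 x 22 mm on a stiff pivot along y, 100 mm above the table, which stays at the slope it was set to.
- drawer (a joint): How far the yellow-fronted drawer sticks out of the reader's -y side, m: 0 fully home, 0.060 fully out; it slides along the reader's y axis (pushing towards +y shuts it), about 2 N friction, stays where left. It carries a white standard fixed in its tray.
- drawer_pull (a point): Centre of the outer face of the drawer's black pull (a block 50 mm wide along x, 18 mm tall, standing 14 mm out from the yellow front), 36 mm above the table. The yellow front is 116 mm wide, 8 mm thick, from 5 to 49 mm above the table. It sits 15 mm from the middle of the reader's side, towards the robot. Axes as reader.
- plate_face (a point): Centre of the top of the reader's sprung aluminium plate, 86 x 86 mm, 6 mm thick, with a dark round window 32 mm across at its centre. z points out of the sloped face (up and towards the robot), y along the pivot (same as the reader's y), x up the slope. The slope is between 14 and 27 degrees from level; the face lies 28 mm from the pivot line. Moves with the plate when pressed.
- plate (a joint): How far the plate is pressed into the head along its own normal, m: 0 out, 0.010 bottomed. Spring: about 2 N at 0 and 1 N more for each mm.
- head_rim (a point): Middle of the upper rim of the white head (45 mm up the slope from its centre); moves only if the head is turned.
- blue_tile: The test tile to read: a 70 x 70 x 8 mm blue slab lying glazed face down, origin at the centre of its glazed underside, z up; on its back a terracotta fin 36 mm long (x), 16 mm thick (y), whose top is 42 mm above the underside. About 0.13 kg. Which of three spots it lies on varies.
- tile_fin (a point): Point in the middle of the blue tile's fin, 30 mm above the glazed underside: where to grip it, closing across the 16 mm thickness (tile y). Axes as blue_tile.
- green_tile: Same shape of tile, green; leave it. Origin as the blue tile.
- amber_tile: Same shape of tile, orange; leave it. Origin as the blue tile.
- jar: Glaze jar, 72 mm across, 70 mm tall, origin under its centre; leave it.
- bowl: Terracotta bowl, 110 mm across, 50 mm tall, origin under its centre; leave it.
- brush: Flat brush about 200 mm long lying on the table along its x, pale handle to -x; leave it.
- rib: Flat dark wooden rib 100 x 50 x 8 mm lying on the table, origin under its centre; leave it.
- mug: White mug, 76 mm across, 75 mm tall, origin under its centre; leave it.
Not all that is in view belongs to the job. Leave any pink or yellow look-alike of the blue_tile alone.

How it is judged:
By the outcome, as a careful person would: the job done as asked, in the order asked, and still so for the second after the job is handed in, while the arm keeps its last pose, push and grip.
It also fails if it takes over 64 s, if anything falls off the work surface, if the arm or the gripper's body presses on something with over 40 N, if the wrist force passes 120 N, or if a joint passes its speed limit or range.

## Working session

There is one attempt and no reset: what is moved stays moved. The work goes in short steps, Python scripts to look and compute and a shell command to move; the robot and the scene stay as the last step left them, time stands still between calls to the robot, and variables do not carry over. Pictures are saved under pics/ and viewed, about 8 in all and at most 12, crops included, and the job is handed in when it is done.

```bash
mkdir -p pics
python3 - <<'E'
from workcell import env, imaging
import cv2, numpy as np
s=env.read_state(); print({k:np.round(v,3).tolist() for k,v in s.items()})
for n in ["scene","top"]:
    im=imaging.get_image(n); cv2.imwrite(f"pics/{n}0.png",im)
    m=imaging.camera_model(n); print(n,{k:np.round(v,4).tolist() for k,v in m.items()})
print(imaging.camera_model("wrist"))
a=cv2.imread("pics/scene0.png");b=cv2.imread("pics/top0.png")
cv2.imwrite("pics/t1.png",cv2.resize(b,(800,600),interpolation=cv2.INTER_CUBIC))
cv2.imwrite("pics/s1.png",cv2.resize(a,(800,600),interpolation=cv2.INTER_CUBIC))
E
```

```text
{'time_s': 0.0, 'joint_pos': [-1.359, 0.478, 0.022, 1.556, -0.012, 1.109, -0.083], 'joint_velocities': [0.0, -0.001, -0.0, 0.001, 0.001, -0.001, -0.0], 'effort': [-0.0, -58.283, 1.535, -27.262, -0.054, 0.017, 0.0], 'tool_pos': [0.212, 0.64, 0.202], 'tool_rot': [-3.14, 0.0, 2.822], 'ft_force': [0.932, 0.452, -0.436], 'ft_torque': [-0.021, -0.035, -0.004], 'width': 0.088}
scene {'fx': 485.6941, 'fy': 485.6941, 'cx': 256.4559, 'cy': 186.6284, 'R': [[-0.2233, 0.9747, 0.005], [0.6271, 0.1475, -0.7649], [-0.7463, -0.1677, -0.6442]], 't': [-0.0232, -0.2722, 1.9766]}
top {'fx': 386.6823, 'fy': 386.6823, 'cx': 256.2251, 'cy': 187.9473, 'R': [[0.0237, -0.9997, 0.0063], [-0.9861, -0.0244, -0.1643], [0.1644, -0.0023, -0.9864]], 't': [0.1503, 0.5427, 1.1902]}
{'fx': 297.3186396354542, 'fy': 297.3186396354542, 'cx': 255.29996466700908, 'cy': 195.79528711023704, 'hand_eye': array([[-9.99451969e-04, -9.59155590e-01, -2.82877279e-01,
         7.74380926e-02],
       [ 9.99999465e-01, -8.83511816e-04, -5.37427883e-04,
         9.31311316e-04],
       [ 2.65551540e-04, -2.82877665e-01,  9.59155960e-01,
        -1.82128265e-01],
       [ 0.00000000e+00,  0.00000000e+00,  0.00000000e+00,
         1.00000000e+00]])}
```

View pics/t1.png

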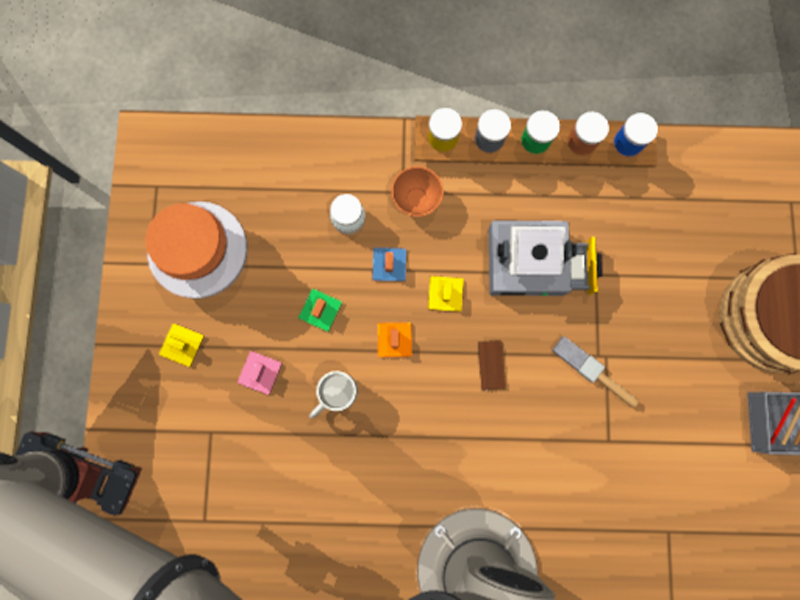

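View pics/s1.png

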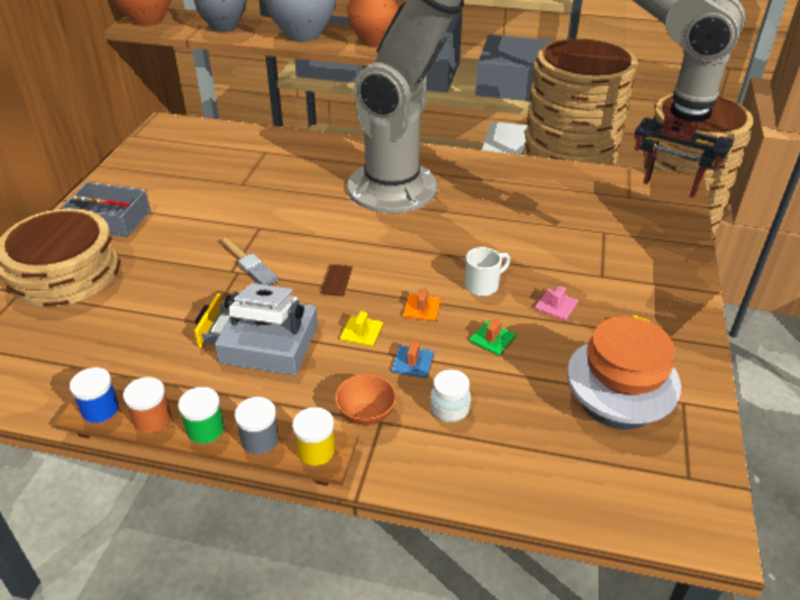

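The look-alikes in the top view are green (321,309), orange (395,340), yellow (446,294) and (181,345), and pink (260,372). Only the tile at (390,264) is blue with a terracotta fin, beside the bowl and jar, so I choose that one. The reader is at (530,257), with its drawer sticking out to the right (-y). I'll check both in one close crop.

```bash
cat > h.py <<'E'
from workcell import env, imaging
import cv2, numpy as np
from scipy.spatial.transform import Rotation as Ro
def unproj(n,u,v,z):
    m=imaging.camera_model(n);R=np.array(m["R"]);t=np.array(m["t"])
    d=R.T@[(u-m["cx"])/m["fx"],(v-m["cy"])/m["fy"],1]; c=-R.T@t
    return c+d*(z-c[2])/d[2]
def proj(n,X):
    m=imaging.camera_model(n);p=np.array(m["R"])@X+m["t"]
    return np.array([m["fx"]*p[0]/p[2]+m["cx"],m["fy"]*p[1]/p[2]+m["cy"]])
def wpose(s):
    T=np.eye(4);T[:3,:3]=Ro.from_euler('xyz',s["tool_rot"]).as_matrix();T[:3,3]=s["tool_pos"]
    return T@np.array(imaging.camera_model("wrist")["hand_eye"])
def wunproj(s,u,v,z):
    m=imaging.camera_model("wrist");d=np.array([u-m["cx"],v-m["cy"]]);r=np.hypot(*d);th=r/m["fx"]
    ray=np.r_[d/max(r,1e-9)*np.sin(th),np.cos(th)];T=wpose(s);w=T[:3,:3]@ray
    return T[:3,3]+w*(z-T[2,3])/w[2]
def wproj(s,X):
    m=imaging.camera_model("wrist");T=wpose(s);p=T[:3,:3].T@(np.array(X)-T[:3,3])
    r=np.hypot(p[0],p[1]);th=np.arctan2(r,p[2]);return np.array([m["cx"],m["cy"]])+p[:2]/r*th*m["fx"]
E
python3 - <<'E'
from h import *
a=cv2.imread("pics/top0.png")[130:200,225:395];b=cv2.imread("pics/scene0.png")[175:232,115:285]
r=lambda i:cv2.resize(i,None,fx=4.7,fy=4.7,interpolation=cv2.INTER_CUBIC)
o=np.vstack([r(a),r(b)]);print(o.shape);cv2.imwrite("pics/c1.png",o)
E
```

```text
(597, 799, 3)
```

View pics/c1.png

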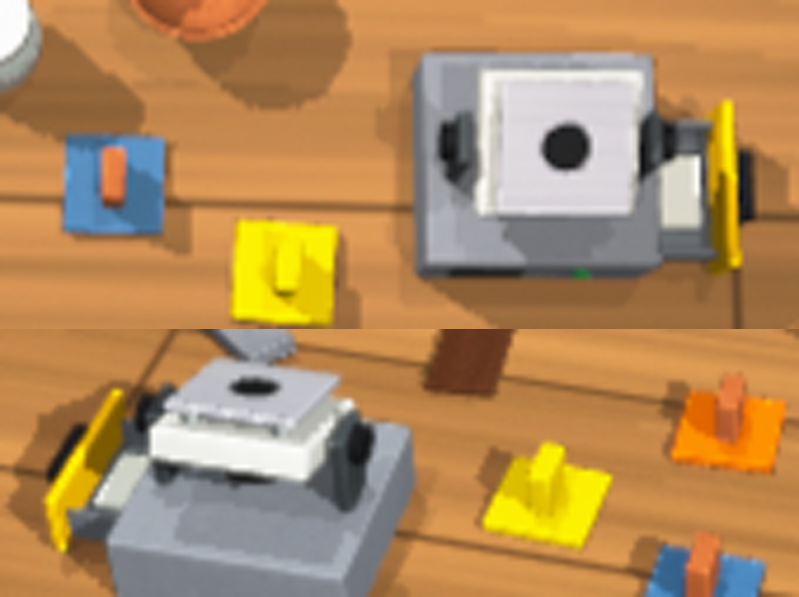

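Run:
```python
from h import *
U=lambda x,y,z:np.round(unproj("top",225+x/4.7,130+y/4.7,z),4)
print("reader",[U(*p,.055) for p in [(427,54),(652,57),(658,264),(415,264)]])
print("tile",[U(*p,.008) for p in [(65,136),(163,136),(163,234),(63,232)]])
print("fintop",[U(*p,.042) for p in [(113,147),(104,149),(125,149)]])
print("win",U(566,147,.126))
print("plate",[U(*p) for p in [(500,80,.14),(645,80,.14),(633,214,.112),(501,211,.112)]])
print("pull",U(746,150,.045),U(746,218,.045),"front",U(733,100,.049),U(737,267,.049))
b=lambda x,y,z:np.round(unproj("scene",115+x/4.7,175+(y-329)/4.7,z),4)
print("win scene",b(254,386,.126), "blue fin top",b(706,540,.042))
```

```text
reader [array([ 0.6941, -0.0257,  0.055 ]), array([ 0.696 , -0.1806,  0.055 ]), array([ 0.5514, -0.1815,  0.055 ]), array([ 0.5473, -0.0173,  0.055 ])]
tile [array([0.6414, 0.2235, 0.008 ]), array([0.6432, 0.1541, 0.008 ]), array([0.5726, 0.1526, 0.008 ]), array([0.5722, 0.2228, 0.008 ])]
fintop [array([0.6262, 0.1887, 0.042 ]), array([0.6246, 0.1949, 0.042 ]), array([0.625 , 0.1804, 0.042 ])]
win [ 0.6135 -0.1036  0.126 ]
plate [array([ 0.6529, -0.0588,  0.14  ]), array([ 0.6553, -0.1514,  0.14  ]), array([ 0.5736, -0.1496,  0.112 ]), array([ 0.5735, -0.0643,  0.112 ])]
pull [ 0.6343 -0.2468  0.045 ] [ 0.5866 -0.2454  0.045 ] front [ 0.6685 -0.2376  0.049 ] [ 0.5517 -0.2369  0.049 ]
win scene [ 0.6148 -0.1045  0.126 ] blue fin top [0.6015 0.1885 0.042 ]
```

The crop shows the blue tile with its terracotta fin at (113,180) in the top crop. The plate's window is at (566,147) and the drawer pull at (746,185). The top and scene views agree: reader near (0.622, -0.101), blue tile near (0.607, 0.188), and pull face near (0.61, -0.249). I'll move towards the reader and look at it from close by on the way.

```bash
cat >> h.py <<'E'
def go(xyz,rpy):
    s=env.read_state();R=Ro.from_euler('xyz',s["tool_rot"]);
    d=R.inv().apply(np.array(xyz)-s["tool_pos"]);w=(R.inv()*Ro.from_euler('xyz',rpy)).as_rotvec()
    print("xyz",np.round(d,4).tolist(),"twist",np.round(w,4).tolist())
E
python3 -c "
from h import *
go([.48,-.10,.24],[np.pi,0,np.pi/2])"
```

```text
xyz [-0.4871, -0.6186, -0.0372] twist [-0.0013, 0.0011, 1.2511]
```

```bash
python3 -m handwheel '{"xyz":[[-0.03,-0.05,-0.037],[-0.07,-0.09,-0.037],[-0.11,-0.14,-0.037],[-0.14,-0.18,-0.037],[-0.17,-0.22,-0.037],[-0.2,-0.26,-0.037],[-0.23,-0.3,-0.037],[-0.26,-0.34,-0.037],[-0.3,-0.38,-0.037],[-0.33,-0.42,-0.037],[-0.36,-0.46,-0.037],[-0.39,-0.5,-0.037]],"twist":[[0,0,0.08],[0,0,0.18],[0,0,0.28],[0,0,0.38],[0,0,0.48],[0,0,0.58],[0,0,0.68],[0,0,0.78],[0,0,0.88],[0,0,0.98],[0,0,1.08],[0,0,1.15]],"fingers":[1,1,1,1,1,1,1,1,1,1,1,1]}' 20
python3 -c "
from h import *
go([.48,-.10,.24],[np.pi,0,np.pi/2])"
```

```text
time_s: 1.3
tool_pos: [0.4113, 0.0822, 0.2397]
tool_rot: [3.141, -0.001, 1.668]
ft_force: [1.4, 0.2, -0.2]
width: 0.0006
xyz [-0.188, 0.0507, -0.0004] twist [0.0002, -0.0006, 0.0974]
```

```bash
python3 -m handwheel '{"xyz":[[-0.05,0.013,0],[-0.095,0.025,0],[-0.14,0.038,0],[-0.185,0.05,0],[-0.185,0.05,0],[-0.185,0.05,0]],"twist":[[0,0,0.05],[0,0,0.1],[0,0,0.1],[0,0,0.1],[0,0,0.1],[0,0,0.1]],"fingers":[1,1,1,1,1,1]}'
python3 - <<'E'
from h import *
import pickle
s=env.read_state();a=imaging.get_image("wrist");pickle.dump((s,a),open("vA.pkl","wb"))
cv2.imwrite("pics/wA.png",a);go([.68,-.10,.24],[np.pi,0,np.pi/2])
E
```

```text
time_s: 1.9
tool_pos: [0.4793, -0.0958, 0.2393]
tool_rot: [-3.141, 0.0, 1.569]
ft_force: [0.3, -0.5, 0.2]
width: 0.0003
xyz [-0.0057, 0.2008, -0.001] twist [-0.0011, -0.0002, 0.0007]
```

```bash
python3 -m handwheel '{"xyz":[[0,0.05,0],[0,0.1,0],[0,0.15,0],[0,0.2,0],[0,0.2,0],[0,0.2,0]],"twist":[[0,0,0],[0,0,0],[0,0,0],[0,0,0],[0,0,0],[0,0,0]],"fingers":[1,1,1,1,1,1]}'
python3 - <<'E'
from h import *
import pickle
s=env.read_state();b=imaging.get_image("wrist");pickle.dump((s,b),open("vB.pkl","wb"))
a=cv2.imread("pics/wA.png")
cv2.imwrite("pics/wAB.png",np.hstack([a,b])); print(s["tool_pos"],s["tool_rot"],s["joint_pos"])
o=np.hstack([cv2.resize(i,(400,300),interpolation=cv2.INTER_AREA) for i in (a,b)]);cv2.imwrite("pics/wABs.png",o)
E
```

```text
time_s: 2.55
tool_pos: [0.6796, -0.0925, 0.238]
tool_rot: [-3.139, -0.0, 1.575]
ft_force: [-1.2, -0.3, 0.4]
width: 0.0002
[ 0.67962267 -0.09250977  0.23802806] [-3.13890959e+00 -8.43647082e-06  1.57458979e+00] [-0.40962387  0.54536705  0.69166405  1.51748759 -0.36054633  1.21212463
  0.34275107]
```

View pics/wABs.png

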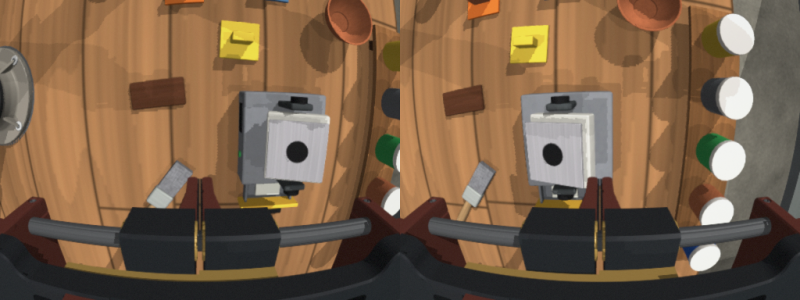

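Wrist view A has the window at about (297,152) and view B at about (552,154). Both are clear, so I'll enlarge the plates.

Run:
```python
import pickle,cv2,numpy as np
a=pickle.load(open("vA.pkl","rb"))[1];b=pickle.load(open("vB.pkl","rb"))[1]
f=lambda i,x,y:cv2.resize(i[y:y+130,x:x+100],(400,520),interpolation=cv2.INTER_CUBIC)
cv2.imwrite("pics/ABc.png",np.hstack([f(a,328,130-5),f(b,150,130-5)]))
```

```text
(no output)
```

View pics/ABc.png

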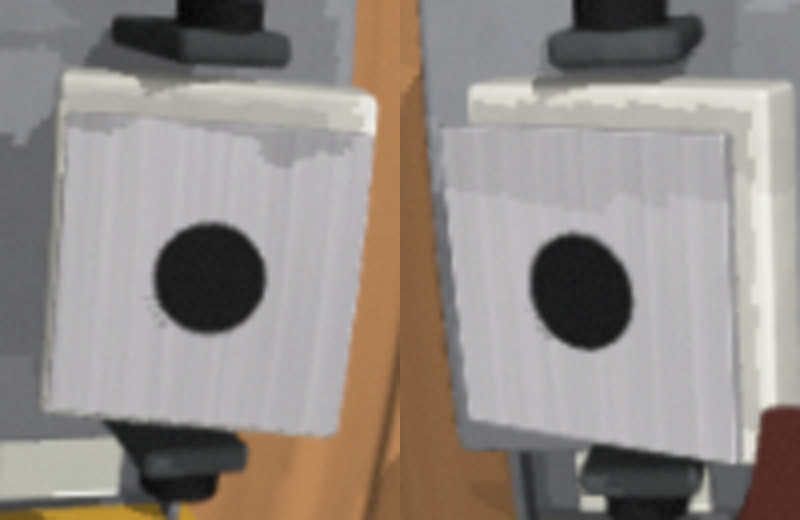

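```bash
cat > fit.py <<'E'
from h import *
import pickle
from scipy.optimize import least_squares
sA=pickle.load(open("vA.pkl","rb"))[0];sB=pickle.load(open("vB.pkl","rb"))[0]
A=[(67,114),(374,135),(336,436),(44,410),(210,278)];B=[(443,127),(726,133),(738,463),(468,420),(582,291)]
A=[((x+.5)/4-.5+328,(y+.5)/4-.5+125) for x,y in A];B=[((x-400+.5)/4-.5+150,(y+.5)/4-.5+125) for x,y in B]
L=np.array([[-1,1,0],[1,1,0],[1,-1,0],[-1,-1,0],[0,0,0]])*.043
def pts(p):
    R=Ro.from_euler('z',p[2])*Ro.from_euler('y',-p[3]);dz=p[4]if len(p)>4 else 0
    return np.array([p[0],p[1],.1+dz])+R.apply(L+[0,0,.028])
def f(p):
    P=pts(p);return np.r_[[wproj(sA,X)-u for X,u in zip(P,A)],[wproj(sB,X)-u for X,u in zip(P,B)]].ravel()
for p0 in ([.62,-.1,0,.35],[.62,-.1,0,.35,0]):
    r=least_squares(f,p0);print(np.round(r.x,4),"deg",np.degrees(r.x[2:4]).round(2),"rms",np.sqrt(np.mean(r.fun**2)).round(2));print(pts(r.x)[4].round(4))
    print(r.fun.reshape(-1,2).round(1).tolist())
E
python3 fit.py
```

```text
[ 0.6262 -0.1028  0.0151  0.3464] deg [ 0.87 19.85] rms 0.41
[ 0.6167 -0.1029  0.1263]
[[-0.2, -0.4], [0.6, 0.2], [0.2, -0.2], [1.0, -0.3], [0.1, 0.0], [-1.0, -0.3], [-0.2, 0.4], [-0.2, 0.6], [0.0, 0.1], [-0.1, 0.2]]
[ 0.6261 -0.103   0.0143  0.3413 -0.0011] deg [ 0.82 19.55] rms 0.33
[ 0.6168 -0.1032  0.1253]
[[-0.4, -0.3], [0.1, 0.2], [-0.2, -0.4], [0.7, -0.3], [-0.2, -0.0], [-0.7, -0.2], [0.1, 0.5], [0.0, 0.3], [0.2, -0.0], [0.2, 0.1]]
```

```bash
cat >> h.py <<'E'
def gor(xyz,R2):
    go(xyz,R2.as_euler('xyz'))
RD=Ro.from_euler('z',.015)*Ro.from_euler('x',.436)*Ro.from_euler('xyz',[np.pi,0,np.pi/2])
E
python3 -c "
from h import *
gor([.61,-.32,.20],RD)"
```

```text
xyz [-0.2265, -0.0693, 0.039] twist [0.001, 0.4355, -0.0128]
```

```bash
python3 -m handwheel '{"xyz":[[-0.045,-0.014,0],[-0.09,-0.028,0],[-0.135,-0.042,0],[-0.18,-0.056,0.01],[-0.226,-0.069,0.02],[-0.226,-0.069,0.039],[-0.226,-0.069,0.039],[-0.226,-0.069,0.039]],"twist":[[0,0.07,-0.002],[0,0.14,-0.004],[0,0.21,-0.006],[0,0.28,-0.008],[0,0.35,-0.01],[0,0.42,-0.012],[0,0.436,-0.013],[0,0.436,-0.013]],"fingers":[1,1,1,1,1,1,1,1]}'
python3 -c "
from h import *
gor([.61,-.30,.045],RD)"
```

```text
time_s: 3.4
tool_pos: [0.6104, -0.3196, 0.2012]
tool_rot: [3.139, -0.437, 1.585]
ft_force: [0.1, 0.1, 0.3]
width: 0.0004
xyz [-0.0483, -0.0006, 0.1498] twist [0.003, -0.001, -0.0003]
```

```bash
python3 -m handwheel '{"xyz":[[-0.015,0,0.045],[-0.03,0,0.09],[-0.044,0,0.135],[-0.048,0,0.15],[-0.048,0,0.15],[-0.048,0,0.15]],"twist":[[0,0,0],[0,0,0],[0,0,0],[0,0,0],[0,0,0],[0,0,0]],"fingers":[1,1,1,1,1,1]}'
python3 -m handwheel '{"xyz":[[0.009,0,0.004],[0.018,0,0.0085],[0.027,0,0.0127],[0.036,0,0.017],[0.043,0,0.02],[0.05,0,0.0233],[0.057,0,0.0265],[0.0625,0,0.029],[0.0625,0,0.029]],"twist":[[0,0,0],[0,0,0],[0,0,0],[0,0,0],[0,0,0],[0,0,0],[0,0,0],[0,0,0],[0,0,0]],"fingers":[1,1,1,1,1,1,1,1,1]}'
```

```text
time_s: 4.0
tool_pos: [0.6128, -0.3009, 0.0474]
tool_rot: [3.135, -0.434, 1.589]
ft_force: [0.2, 0.1, 1.4]
width: 0.0005
time_s: 4.9
tool_pos: [0.6102, -0.2307, 0.0445]
tool_rot: [3.139, -0.437, 1.587]
ft_force: [0.2, 0.5, 0.6]
width: 0.0006
```

```bash
for i in 1; do python3 -m handwheel '{"xyz":[[0.0027,0,0.0013],[0.0054,0,0.0025],[0.0054,0,0.0025]],"twist":[[0,0,0],[0,0,0],[0,0,0]],"fingers":[1,1,1]}'; done
python3 -m handwheel '{"xyz":[[0.0018,0,0.0008],[0.0036,0,0.0017],[0.0036,0,0.0017]],"twist":[[0,0,0],[0,0,0],[0,0,0]],"fingers":[1,1,1]}'
python3 - <<'E'
from h import *
b=imaging.get_image("top")
cv2.imwrite("pics/d1.png",cv2.resize(b[120:220,310:430],(720,600),interpolation=cv2.INTER_CUBIC))
E
```

```text
time_s: 5.2
tool_pos: [0.61, -0.2257, 0.0445]
tool_rot: [3.139, -0.436, 1.586]
ft_force: [-0.5, 0.4, -0.3]
width: 0.0003
time_s: 5.5
tool_pos: [0.6099, -0.2216, 0.0445]
tool_rot: [3.139, -0.436, 1.586]
ft_force: [1.3, 0.2, -0.7]
width: 0.0006
```

View pics/d1.png

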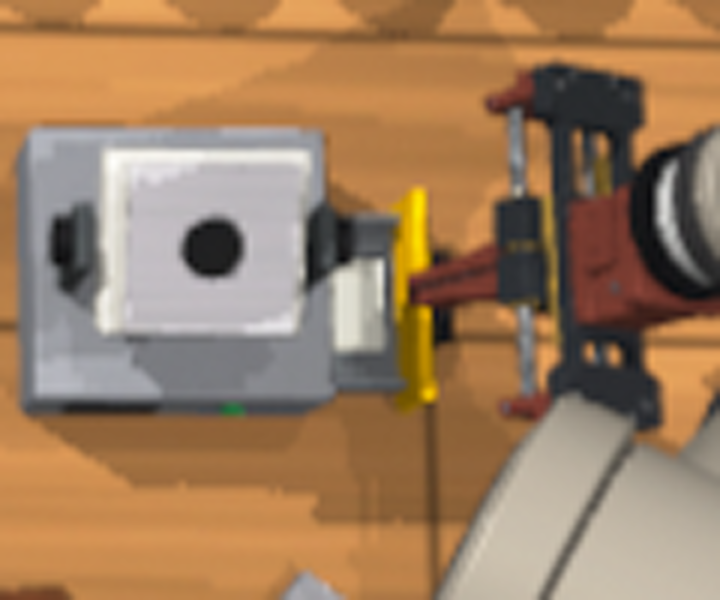

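Run:
```python
from h import *
s=env.read_state();print(s["tool_pos"],s["tool_rot"],s["ft_force"],s["ft_torque"])
R=Ro.from_euler('xyz',s["tool_rot"])
for d in (.014,0,-.061,-.1):
    X=s["tool_pos"]+R.apply([0,0,d]);u=proj("top",X);print(d,X.round(3),(u-[310,120])*6)
u=lambda x,y,z:unproj("top",310+x/6,120+y/6,z).round(4)
print("front outer top edge",u(424,190,.049),u(436,400,.049),"pull",u(449,255,.045),u(449,345,.045))
print("side",u(322,130,.055),u(330,400,.055))
```

```text
[ 0.60992309 -0.22183017  0.04448645] [ 3.13853542 -0.4360923   1.58588142] [-0.19802472 -0.32224071  0.72742781] [-0.4830822   0.09703607 -0.03174447]
0.014 [ 0.61  -0.216  0.032] [378.76637757 299.63694152]
0 [ 0.61  -0.222  0.044] [396.94240677 294.85791807]
-0.061 [ 0.61  -0.248  0.1  ] [480.58298597 272.86630015]
-0.1 [ 0.61  -0.264  0.135] [538.18029851 257.72223847]
front outer top edge [ 0.6672 -0.2366  0.049 ] [ 0.5523 -0.2396  0.049 ] pull [ 0.6325 -0.2504  0.045 ] [ 0.583  -0.2488  0.045 ]
side [ 0.6975 -0.1805  0.055 ] [ 0.5498 -0.1815  0.055 ]
```

The drawer hasn't moved. Its front is still at y = -0.237, there is no contact force, and the finger seems to end short of where it should. I'll check the fingertip position against the wrist and scene views.

Run:
```python
from h import *
s=env.read_state();R=Ro.from_euler('xyz',s["tool_rot"])
w=imaging.get_image("wrist");c=imaging.get_image("scene")
tip=proj("scene",s["tool_pos"]+R.apply([0,0,.014]));print("scene tip",tip,"tcp",proj("scene",s["tool_pos"]))
for d in(.014,0,-.011,-.03):print(d,wproj(s,s["tool_pos"]+R.apply([0,0,d])).round(1))
x0,y0=int(tip[0])-35,int(tip[1])-60
print(x0,y0)
o=np.hstack([cv2.resize(c[y0:y0+105,x0:x0+70],(400,600),interpolation=cv2.INTER_CUBIC),cv2.resize(w[150:300,205:305],(400,600),interpolation=cv2.INTER_CUBIC)])
cv2.imwrite("pics/d2.png",o)
```

```text
scene tip [139.66553205 203.69078782] tcp [137.30144706 200.42236734]
0.014 [254.6 223.7]
0 [254.5 231.6]
-0.011 [254.5 238.5]
-0.03 [254.4 252.3]
104 143
```

View pics/d2.png

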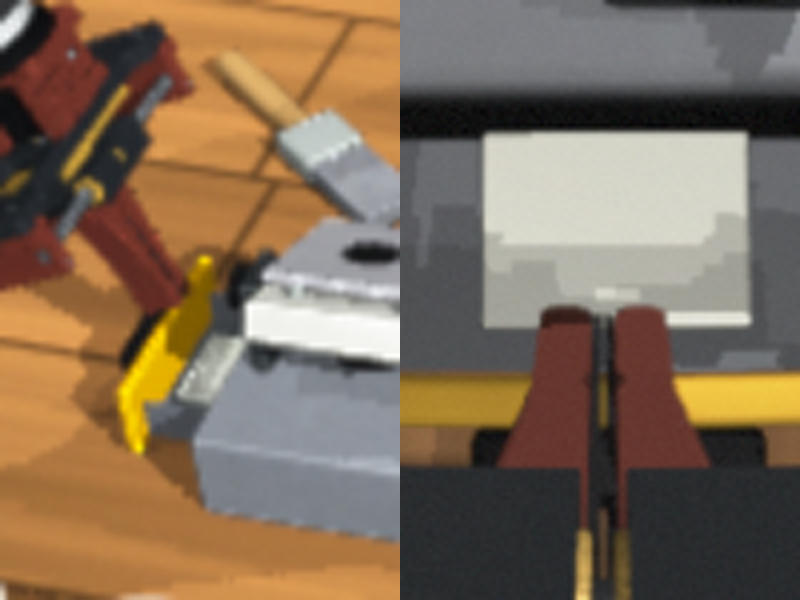

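Run:
```python
from h import *
from scipy.optimize import least_squares
for a,b in [((165,295),(412,288)),((185,285),(412,288)),((165,308),(412,288))]:
    f=lambda X:np.r_[proj("scene",X)-[104+a[0]/5.71,143+a[1]/5.71],proj("top",X)-[310+b[0]/6,120+b[1]/6]]
    r=least_squares(f,[.61,-.22,.05]);print(r.x.round(4),r.fun.round(1))
s=env.read_state();print(s["joint_pos"])
# check: known point consistency, window
f=lambda X:np.r_[proj("scene",X)-[104+372/5.71,143+252/5.71],proj("top",X)-[310+212/6,120+248/6]]
r=least_squares(f,[.61,-.1,.12]);print("win",r.x.round(4),r.fun.round(1))
```

```text
[ 0.6104 -0.2278  0.066 ] [ 1.5  0.4  1.5 -0.4]
[ 0.6073 -0.2209  0.0737] [ 0.1  0.   0.1 -0. ]
[ 0.612  -0.2295  0.0579] [ 1.2  0.3  1.2 -0.3]
[ 0.15437228  0.79482602  0.47300201  1.60011878 -0.76325946  1.19873329
  0.9838419 ]
win [ 0.6138 -0.1041  0.125 ] [ 0.2  0.   0.2 -0. ]
```

Run:
```python
from h import *
s=env.read_state();R=Ro.from_euler('xyz',s["tool_rot"])
for x in(.01,0,-.01):
  print(x,[(d,wproj(s,s["tool_pos"]+R.apply([x,0,d])).round(0)[1]) for d in(.014,0,-.01,-.02,-.03)])
```

```text
0.01 [(0.014, np.float64(210.0)), (0, np.float64(218.0)), (-0.01, np.float64(223.0)), (-0.02, np.float64(229.0)), (-0.03, np.float64(236.0))]
0 [(0.014, np.float64(224.0)), (0, np.float64(232.0)), (-0.01, np.float64(238.0)), (-0.02, np.float64(245.0)), (-0.03, np.float64(252.0))]
-0.01 [(0.014, np.float64(237.0)), (0, np.float64(245.0)), (-0.01, np.float64(252.0)), (-0.02, np.float64(259.0)), (-0.03, np.float64(267.0))]
```

All three cameras put the visible tip of the shut fingers about 17 mm behind the TCP, not 14 mm ahead of it. The fingers passed over the drawer front, so I'll back off, go 27 mm lower, which clears the table under either reading, and push again while watching the force.

```bash
python3 -m handwheel '{"xyz":[[-0.03,0,-0.014],[-0.06,0,-0.028],[-0.0816,0,-0.038],[-0.088,0,-0.026],[-0.0928,0,-0.014],[-0.0928,0,-0.014]],"twist":[[0,0,0],[0,0,0],[0,0,0],[0,0,0],[0,0,0],[0,0,0]],"fingers":[1,1,1,1,1,1]}'
python3 -m handwheel '{"xyz":[[0.018,0,0.0085],[0.036,0,0.017],[0.045,0,0.021],[0.054,0,0.0254],[0.063,0,0.0296],[0.0725,0,0.0338],[0.0725,0,0.0338]],"twist":[[0,0,0],[0,0,0],[0,0,0],[0,0,0],[0,0,0],[0,0,0],[0,0,0]],"fingers":[1,1,1,1,1,1,1]}'
python3 -m handwheel '{"xyz":[[0.0045,0,0.0021],[0.009,0,0.0042],[0.0136,0,0.0063]],"twist":[[0,0,0],[0,0,0],[0,0,0]],"fingers":[1,1,1]}'
```

```text
time_s: 6.25
tool_pos: [0.6102, -0.3089, 0.0152]
tool_rot: [-3.141, -0.44, 1.586]
ft_force: [-0.2, 0.5, -0.3]
width: 0.0004
time_s: 6.95
tool_pos: [0.6103, -0.2302, 0.0182]
tool_rot: [3.139, -0.437, 1.587]
ft_force: [0.1, -0.1, 0.0]
width: 0.0005
time_s: 7.25
tool_pos: [0.6099, -0.2174, 0.018]
tool_rot: [3.138, -0.435, 1.585]
ft_force: [1.2, -2.6, 0.6]
width: 0.0006
```

Force is now -2.6 N while moving, which fits the 2 N drawer friction. I'll carry on to the stop.

```bash
python3 -m handwheel '{"xyz":[[0.0045,0,0.0021],[0.008,0,0.0037]],"twist":[[0,0,0],[0,0,0]],"fingers":[1,1]}'
python3 -m handwheel '{"xyz":[[0.002,0,0.0009],[0.004,0,0.0019]],"twist":[[0,0,0],[0,0,0]],"fingers":[1,1]}'
python3 - <<'E'
from h import *
b=imaging.get_image("top");c=imaging.get_image("scene")
cv2.imwrite("pics/d3.png",np.hstack([cv2.resize(b[125:215,320:410],(400,400),interpolation=cv2.INTER_CUBIC),cv2.resize(c[150:250,105:205],(400,400),interpolation=cv2.INTER_CUBIC)]))
E
```

```text
time_s: 7.45
tool_pos: [0.6097, -0.208, 0.018]
tool_rot: [3.139, -0.436, 1.586]
ft_force: [-1.1, -8.7, 2.4]
width: 0.0009
time_s: 7.65
tool_pos: [0.6098, -0.2079, 0.0181]
tool_rot: [3.137, -0.429, 1.584]
ft_force: [0.4, -11.8, 2.2]
width: 0.0007
```

View pics/d3.png

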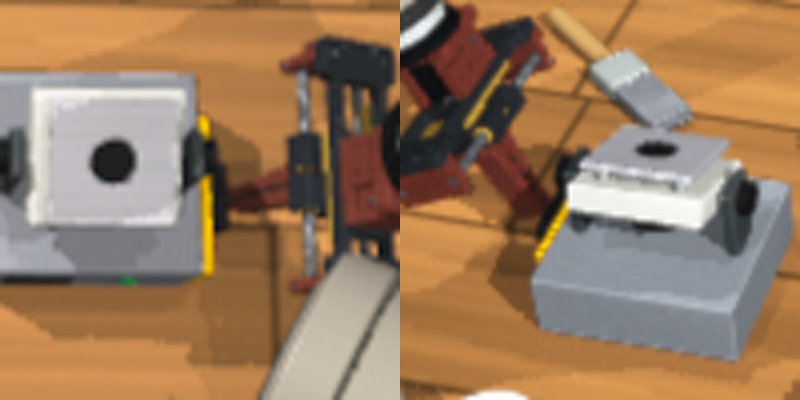

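The drawer front is now flush with the reader side and the force rose to 12 N against the stop, so the drawer is home. I'll back off, rise, and go above the blue tile with the jaws across y.

```bash
python3 -m handwheel '{"xyz":[[-0.0272,0,-0.0127],[-0.0544,0,-0.0254],[-0.06,0,-0.05],[-0.05,0,-0.1],[-0.03,0,-0.145],[-0.008,0,-0.19],[0.012,0,-0.235],[0.012,0,-0.235]],"twist":[[0,0,0],[0,0,0],[0,0,0],[0,0,0],[0,0,0],[0,0,0],[0,0,0],[0,0,0]],"fingers":[1,1,1,1,1,0,0,0]}'
python3 -c "
from h import *
print(env.read_state()['joint_pos'])
go([.56,.188,.23],[np.pi,0,np.pi+.015])"
```

```text
time_s: 8.55
tool_pos: [0.6125, -0.2936, 0.2437]
tool_rot: [3.128, -0.431, 1.591]
ft_force: [0.4, -1.3, -0.3]
width: 0.0208
[ 0.21274525  0.66117565  0.56304054  1.35095834 -0.65543065  1.54577988
  0.87132105]
xyz [0.4326, -0.0457, 0.2137] twist [0.3479, -0.3287, -1.5421]
```

```bash
python3 -m handwheel '{"xyz":[[0.036,-0.004,0.018],[0.072,-0.008,0.036],[0.108,-0.011,0.053],[0.144,-0.015,0.071],[0.18,-0.019,0.089],[0.216,-0.023,0.107],[0.252,-0.027,0.125],[0.288,-0.03,0.142],[0.324,-0.034,0.16],[0.36,-0.038,0.178],[0.396,-0.042,0.196],[0.4326,-0.0457,0.2137]],"twist":[[0.029,-0.027,-0.128],[0.058,-0.055,-0.257],[0.087,-0.082,-0.385],[0.116,-0.11,-0.514],[0.145,-0.137,-0.642],[0.174,-0.164,-0.771],[0.203,-0.192,-0.9],[0.232,-0.219,-1.028],[0.261,-0.246,-1.157],[0.29,-0.274,-1.285],[0.319,-0.301,-1.414],[0.348,-0.329,-1.542]],"fingers":[0,0,0,0,0,0,0,0,0,0,0,0]}'
python3 -m handwheel '{"xyz":[[0,0,0],[0,0,0]],"twist":[[0,0,0],[0,0,0]],"fingers":[0,0]}'
python3 -c "
from h import *
print(env.read_state()['joint_pos'])
go([.56,.188,.23],[np.pi,0,np.pi+.015])"
```

```text
time_s: 9.75
tool_pos: [0.5565, 0.1916, 0.2243]
tool_rot: [3.138, -0.01, -3.121]
ft_force: [0.5, 0.2, 0.2]
width: 0.0878
time_s: 9.95
tool_pos: [0.5565, 0.1913, 0.2241]
tool_rot: [3.138, -0.012, -3.124]
ft_force: [0.5, -0.9, -0.1]
width: 0.0878
[-0.59120877  0.32214165  0.20175315  1.74792778 -0.08090076  1.08842923
  1.22714845]
xyz [-0.0034, -0.0033, -0.0059] twist [0.0041, -0.0118, 0.0027]
```

```bash
python3 -m handwheel '{"xyz":[[-0.02,-0.003,0.04],[-0.04,-0.003,0.08],[-0.05,-0.003,0.12],[-0.05,-0.003,0.12],[-0.05,-0.003,0.12]],"twist":[[0.004,-0.012,0.003],[0.004,-0.012,0.003],[0.004,-0.012,0.003],[0.004,-0.012,0.003],[0.004,-0.012,0.003]],"fingers":[0,0,0,0,0]}'
python3 - <<'E'
from h import *
s=env.read_state();w=imaging.get_image("wrist");print(s["tool_pos"],s["tool_rot"])
cv2.imwrite("pics/w2.png",w)
cv2.imwrite("pics/w2c.png",cv2.resize(w[120:320,130:385],(765,600),interpolation=cv2.INTER_CUBIC))
for y in(-.044,0,.044):
  print(y,[(d,wproj(s,s["tool_pos"]+Ro.from_euler('xyz',s["tool_rot"]).apply([.0,y,d])).round(0)) for d in(.014,-.017)])
E
```

```text
time_s: 10.45
tool_pos: [0.6066, 0.1858, 0.1043]
tool_rot: [-3.14, 0.001, -3.133]
ft_force: [-0.1, 0.4, 0.5]
width: 0.0876
[0.60663729 0.18581267 0.10427581] [-3.14041106e+00  5.09642924e-04 -3.13325409e+00]
-0.044 [(0.014, array([193., 222.])), (-0.017, array([184., 240.]))]
0 [(0.014, array([254., 222.])), (-0.017, array([254., 241.]))]
0.044 [(0.014, array([316., 222.])), (-0.017, array([325., 240.]))]
```

View pics/w2c.png

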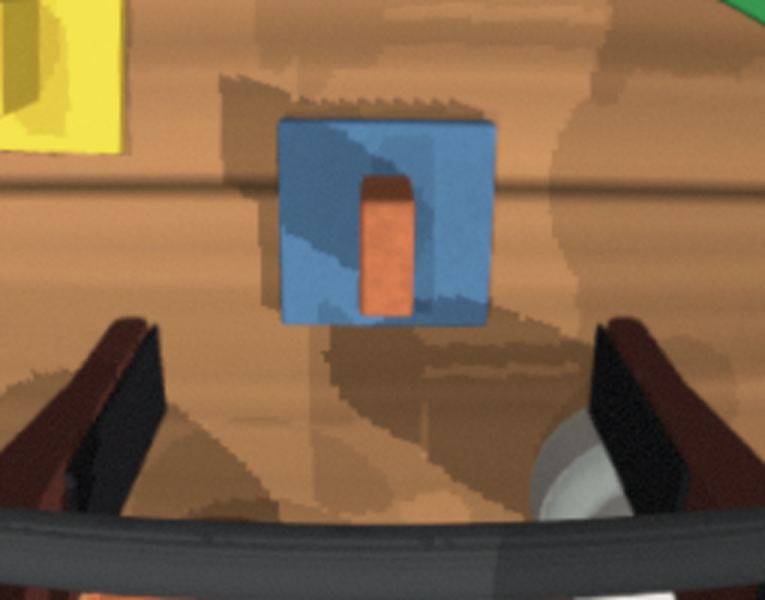

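The view shows the blue tile with its fin top centred at crop (387,258). The open fingers straddle it with tips at (157,325) and (605,322), which again puts the tips about 18 mm behind the stated TCP.

Run:
```python
from h import *
s=env.read_state()
W=lambda x,y,z:wunproj(s,130+(x+.5)/3-.5,120+(y+.5)/3-.5,z).round(4)
P=[W(*p,.042) for p in[(361,200),(412,200),(412,316),(361,316)]];print(P,np.mean(P,0))
Q=[W(*p,.008) for p in[(280,120),(495,122),(489,325),(283,323)]];print(Q,np.mean(Q,0))
c=(np.mean(P,0)+np.mean(Q,0))/2
go([c[0],c[1],.0],[np.pi,0,np.pi+.012])
```

```text
[array([0.5947, 0.1827, 0.042 ]), array([0.5946, 0.1972, 0.042 ]), array([0.6302, 0.198 , 0.042 ]), array([0.6303, 0.1828, 0.042 ])] [0.61245  0.190175 0.042   ]
[array([0.5775, 0.1562, 0.008 ]), array([0.5775, 0.2248, 0.008 ]), array([0.6474, 0.2259, 0.008 ]), array([0.6471, 0.1557, 0.008 ])] [0.612375 0.19065  0.008   ]
xyz [-0.0045, 0.0037, 0.1058] twist [0.0003, 0.0033, -0.003]
```

```bash
python3 -m handwheel '{"xyz":[[-0.0045,0.004,0.03],[-0.0045,0.004,0.06],[-0.0045,0.004,0.085],[-0.0045,0.004,0.1045],[-0.0045,0.004,0.1045],[-0.0045,0.004,0.1045]],"twist":[[0,0.003,-0.003],[0,0.003,-0.003],[0,0.003,-0.003],[0,0.003,-0.003],[0,0.003,-0.003],[0,0.003,-0.003]],"fingers":[0,0,0,0,0.3,0.5]}' 20
python3 -m handwheel '{"xyz":[[0,0,0],[0,0,0],[0,0,0],[0,0,0],[0,0,0],[0,0,0],[0,0,0]],"twist":[[0,0,0],[0,0,0],[0,0,0],[0,0,0],[0,0,0],[0,0,0],[0,0,0]],"fingers":[1,1,1,1,1,1,1]}' 40
```

```text
time_s: 11.1
tool_pos: [0.613, 0.1921, 0.0023]
tool_rot: [3.14, 0.002, -3.128]
ft_force: [0.3, -0.2, 0.1]
width: 0.0752
time_s: 11.8
tool_pos: [0.6118, 0.1916, -0.0]
tool_rot: [-3.142, -0.0, -3.128]
ft_force: [-0.1, -0.4, 0.8]
width: 0.0193
```

```bash
python3 -m handwheel '{"xyz":[[0,0,0],[0,0,0],[0,0,0],[0,0,0]],"twist":[[0,0,0],[0,0,0],[0,0,0],[0,0,0]],"fingers":[1,1,1,1]}' 40
python3 -m handwheel '{"xyz":[[0,0,-0.02],[0,0,-0.06],[0,0,-0.1],[0,0,-0.15],[0,0,-0.2],[0,0,-0.23],[0,0,-0.23]],"twist":[[0,0,0],[0,0,0],[0,0,0],[0,0,0],[0,0,0],[0,0,0],[0,0,0]],"fingers":[1,1,1,1,1,1,1]}' 40
```

```text
time_s: 12.2
tool_pos: [0.6117, 0.1917, -0.0]
tool_rot: [3.141, -0.0, -3.128]
ft_force: [-0.2, -1.6, -0.0]
width: 0.0155
time_s: 12.9
tool_pos: [0.6145, 0.1929, 0.2355]
tool_rot: [3.137, 0.008, -3.127]
ft_force: [0.9, -0.9, -0.2]
width: 0.0159
```

The fin is gripped, with the width at 15.9 mm. Next is a tilted hover 40 mm off the plate along its normal.

```bash
cat >> h.py <<'E'
A=.344;P=np.array([.6165,-.103,.126])
RT=Ro.from_euler('z',.015)*Ro.from_euler('y',-A)*Ro.from_euler('xyz',[np.pi,0,np.pi])
N=-RT.apply([0,0,1])
E
python3 -c "
from h import *
print(N);gor(P+.04*N,RT)"
```

```text
[-0.33721749 -0.00505864  0.94141318]
xyz [0.0162, -0.2962, 0.0704] twist [0.004, -0.3361, -0.0015]
```

```bash
python3 -m handwheel '{"xyz":[[0.002,-0.04,0],[0.005,-0.085,0],[0.008,-0.13,0],[0.01,-0.175,0],[0.012,-0.22,0.02],[0.014,-0.26,0.04],[0.016,-0.296,0.055],[0.016,-0.296,0.07],[0.016,-0.296,0.07],[0.016,-0.296,0.07]],"twist":[[0.001,-0.06,0],[0.001,-0.12,0],[0.002,-0.18,0],[0.003,-0.24,-0.001],[0.004,-0.3,-0.001],[0.004,-0.336,-0.0015],[0.004,-0.336,-0.0015],[0.004,-0.336,-0.0015],[0.004,-0.336,-0.0015],[0.004,-0.336,-0.0015]],"fingers":[1,1,1,1,1,1,1,1,1,1]}' 40
python3 - <<'E'
from h import *
s=env.read_state();w=imaging.get_image("wrist");c=imaging.get_image("scene")
print(s["tool_pos"],s["tool_rot"],s["joint_pos"],s["ft_torque"]);gor(P+.04*N,RT);np.savez("hov.npz",w=w,p=s["tool_pos"],r=s["tool_rot"])
a=cv2.resize(w[90:240,170:340],(453,400),interpolation=cv2.INTER_CUBIC)
b=cv2.resize(c[150:250,130:217],(347,400),interpolation=cv2.INTER_CUBIC)
cv2.imwrite("pics/h1.png",np.hstack([a,b]))
E
```

```text
time_s: 13.9
tool_pos: [0.5993, -0.1035, 0.159]
tool_rot: [-3.138, 0.333, -3.124]
ft_force: [-0.9, -0.0, -0.5]
width: 0.0157
[ 0.59933808 -0.10350719  0.15897015] [-3.13786264  0.33343284 -3.12446164] [-0.14659674  0.26071136  0.27303192  2.05883389 -0.21907919  0.50875853
  1.86753768] [-0.00129257  0.400032   -0.04595205]
xyz [-0.0035, -0.0002, -0.0023] twist [-0.0028, -0.008, 0.0032]
```

View pics/h1.png

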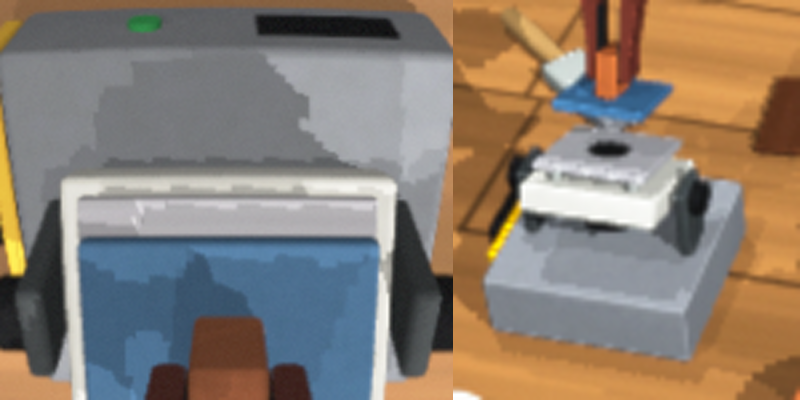

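The hover view shows the tile held level with the plate. Its robot-side edge is at row 240 (columns 79–379), and the plate's edge is at row 199 (columns 78–377). Next I'll get the tool-frame offsets.

Run:
```python
from h import *
m=imaging.camera_model("wrist");H=np.array(m["hand_eye"])
def tp(x,y,d):
    u,v=170+(x+.5)/2.665-.5,90+(y+.5)/2.667-.5
    q=np.array([u-m["cx"],v-m["cy"]]);r=np.hypot(*q);th=r/m["fx"]
    w=H[:3,:3]@np.r_[q/r*np.sin(th),np.cos(th)];return (H[:3,3]+w*(d-H[2,3])/w[2]).round(4)
print("tile",tp(79,240,-.008),tp(379,240,-.008))
for d in(.034,.037,.04):print("plate",d,tp(78,198,d),tp(377,199,d))
```

```text
tile [ 0.0361 -0.0334 -0.008 ] [ 0.0361  0.0351 -0.008 ]
plate 0.034 [ 0.0383 -0.0414  0.034 ] [0.0379 0.0423 0.034 ]
plate 0.037 [ 0.0377 -0.0419  0.037 ] [0.0374 0.0429 0.037 ]
plate 0.04 [ 0.0372 -0.0425  0.04  ] [0.0368 0.0434 0.04  ]
```

```bash
python3 -m handwheel '{"xyz":[[-0.003,0,0.006],[-0.006,0,0.012],[-0.006,0,0.02],[-0.006,0,0.028],[-0.006,0,0.028],[-0.006,0,0.028]],"twist":[[-0.003,-0.008,0.003],[-0.003,-0.008,0.003],[-0.003,-0.008,0.003],[-0.003,-0.008,0.003],[-0.003,-0.008,0.003],[-0.003,-0.008,0.003]],"fingers":[1,1,1,1,1,1]}' 40
python3 -c "
from h import *
s=env.read_state();print(RT.inv().apply(s['tool_pos']-P).round(4),RT.inv().apply(s['ft_force']).round(2),s['tool_rot']);gor(P,RT)"
python3 -m handwheel '{"xyz":[[0,0,0.002],[0,0,0.004],[0,0,0.004]],"twist":[[0,0,0],[0,0,0],[0,0,0]],"fingers":[1,1,1]}' 40
python3 -c "
from h import *
s=env.read_state();print(RT.inv().apply(s['tool_pos']-P).round(4),RT.inv().apply(s['ft_force']).round(2))"
```

```text
time_s: 14.6
tool_pos: [0.6146, -0.1044, 0.1349]
tool_rot: [-3.141, 0.343, -3.129]
ft_force: [-1.1, -0.3, -0.8]
width: 0.016
[-0.0012 -0.0013 -0.0091] [ 1.28 -0.32  0.4 ] [-3.1414532   0.34264408 -3.12854221]
xyz [0.0012, 0.0013, 0.0091] twist [-0.0008, -0.0014, -0.0018]
time_s: 14.9
tool_pos: [0.6162, -0.1042, 0.1316]
tool_rot: [-3.142, 0.344, -3.128]
ft_force: [0.3, 0.4, -0.8]
width: 0.0155
[-0.0016 -0.0012 -0.0054] [0.02 0.38 0.87]
```

```bash
cat > f.sh <<'E'
python3 -c "
from h import *
s=env.read_state();print(RT.inv().apply(s['tool_pos']-P).round(4),'F',RT.inv().apply(s['ft_force']).round(2),'T',RT.inv().apply(s['ft_torque']).round(3),(RT.inv()*Ro.from_euler('xyz',s['tool_rot'])).as_rotvec().round(4))"
E
python3 -m handwheel '{"xyz":[[-0.001,0.001,0.001],[-0.001,0.001,0.002],[-0.001,0.001,0.003],[-0.001,0.001,0.004],[-0.001,0.001,0.004],[-0.001,0.001,0.004]],"twist":[[0,0,0],[0,0,0],[0,0,0],[0,0,0],[0,0,0],[0,0,0]],"fingers":[1,1,1,1,1,1]}' 40 >/dev/null; sh f.sh
python3 -m handwheel '{"xyz":[[0,0,0.001],[0,0,0.001],[0,0,0.001]],"twist":[[0,0,0],[0,0,0],[0,0,0]],"fingers":[1,1,1]}'  >/dev/null; sh f.sh
python3 -m handwheel '{"xyz":[[0,0,0.001],[0,0,0.001],[0,0,0.001]],"twist":[[0,0,0],[0,0,0],[0,0,0]],"fingers":[1,1,1]}'  >/dev/null; sh f.sh
python3 -m handwheel '{"xyz":[[0,0,0.001],[0,0,0.001],[0,0,0.001]],"twist":[[0,0,0],[0,0,0],[0,0,0]],"fingers":[1,1,1]}'  >/dev/null; sh f.sh
```

```text
[-0.0026 -0.0003 -0.0014] F [1.04 0.14 1.2 ] T [-0.027  0.391 -0.006] [0.0007 0.0005 0.0018]
[-0.0027 -0.0003 -0.0005] F [ 0.77 -0.27  0.03] T [-0.06   0.406  0.005] [0.0008 0.0002 0.0018]
[-0.0027 -0.0004  0.0005] F [ 0.97 -0.99 -0.61] T [0.029 0.427 0.023] [0.0008 0.0002 0.0019]
[-0.0027 -0.0003  0.0015] F [ 1.52  0.15 -2.86] T [ 0.022  0.44  -0.004] [0.0008 0.0003 0.0018]
```

```bash
python3 -m handwheel '{"xyz":[[0,0,0.0005],[0,0,0.001],[0,0,0.0015],[0,0,0.002],[0,0,0.002],[0,0,0.002]],"twist":[[0,0,0],[0,0,0],[0,0,0],[0,0,0],[0,0,0],[0,0,0]],"fingers":[1,1,1,1,1,1]}'  >/dev/null; sh f.sh
for i in 1 2; do python3 -m handwheel '{"xyz":[[0,0,0]],"twist":[[0,0,0]],"fingers":[1]}' >/dev/null; sh f.sh; done
python3 -m handwheel '{"xyz":[[0,0,0.0005],[0,0,0.001],[0,0,0.0015],[0,0,0.0015],[0,0,0.0015]],"twist":[[0,0,0],[0,0,0],[0,0,0],[0,0,0],[0,0,0]],"fingers":[1,1,1,1,1]}'  >/dev/null; sh f.sh
for i in 1 2 3 4; do python3 -m handwheel '{"xyz":[[0,0,0]],"twist":[[0,0,0]],"fingers":[1]}' >/dev/null; sh f.sh; done
```

```text
[-0.0027 -0.0003  0.0035] F [ 1.44 -0.25 -5.17] T [-0.014  0.468 -0.021] [0.0008 0.0003 0.0018]
[-0.0027 -0.0003  0.0035] F [ 1.5  -0.05 -4.01] T [ 0.005  0.401 -0.003] [0.0008 0.0003 0.0018]
[-0.0027 -0.0003  0.0035] F [ 1.37  0.05 -3.12] T [-0.013  0.362  0.059] [0.0008 0.0002 0.0018]
[-0.0027 -0.0003  0.005 ] F [ 0.63 -1.03 -6.8 ] T [ 0.033  0.413 -0.018] [0.0008 0.0003 0.0018]
[-0.0027 -0.0003  0.005 ] F [ 1.58 -1.19 -5.09] T [ 0.056  0.394 -0.034] [0.0008 0.0002 0.0018]
[-0.0027 -0.0003  0.005 ] F [ 2.1  -0.35 -4.89] T [0.035 0.374 0.014] [0.0008 0.0003 0.0018]
[-0.0027 -0.0003  0.005 ] F [ 2.13 -0.6  -5.26] T [ 0.084  0.342 -0.009] [0.0008 0.0003 0.0018]
[-0.0027 -0.0003  0.005 ] F [ 0.9  -0.59 -3.74] T [ 0.079  0.389 -0.02 ] [0.0008 0.0002 0.0018]
```

```bash
python3 -m handwheel '{"xyz":[[0,0,0.0004],[0,0,0.0008],[0,0,0.0008]],"twist":[[0,0,0],[0,0,0],[0,0,0]],"fingers":[1,1,1]}'  >/dev/null; sh f.sh
for i in 1 2 3 4 5 6; do python3 -m handwheel '{"xyz":[[0,0,0]],"twist":[[0,0,0]],"fingers":[1]}' >/dev/null; sh f.sh; done
python3 - <<'E'
from h import *
s=env.read_state();w=imaging.get_image("wrist");c=imaging.get_image("scene");t=imaging.get_image("top")
z=lambda i,a,b:cv2.resize(i,(a,b),interpolation=cv2.INTER_CUBIC)
print(s["time_s"],s["width"])
cv2.imwrite("pics/f1.png",np.vstack([np.hstack([z(w[120:240,170:340],400,282),z(t[135:195,315:400],400,282)]),z(c[165:225,130:280],800,318)]))
E
```

```text
[-0.0027 -0.0003  0.0058] F [ 2.25 -0.91 -5.79] T [ 0.099  0.38  -0.008] [0.0008 0.0003 0.0018]
[-0.0027 -0.0003  0.0058] F [ 0.92 -0.79 -6.19] T [0.068 0.296 0.019] [0.0007 0.0003 0.0018]
[-0.0027 -0.0003  0.0058] F [ 1.07 -0.66 -6.27] T [ 0.084  0.347 -0.029] [0.0008 0.0002 0.0017]
[-0.0027 -0.0004  0.0058] F [ 1.69 -0.41 -5.38] T [ 0.092  0.376 -0.022] [0.0008 0.0002 0.0018]
[-0.0027 -0.0003  0.0058] F [ 0.95 -0.91 -6.53] T [0.051 0.339 0.016] [0.0008 0.0003 0.0018]
[-0.0027 -0.0003  0.0058] F [ 0.34 -1.2  -5.66] T [0.098 0.314 0.01 ] [0.0008 0.0003 0.0018]
[-0.0027 -0.0003  0.0058] F [ 1.36 -1.11 -5.49] T [0.062 0.387 0.008] [0.0008 0.0003 0.0018]
19.0 0.015920496053084567
```

View pics/f1.png

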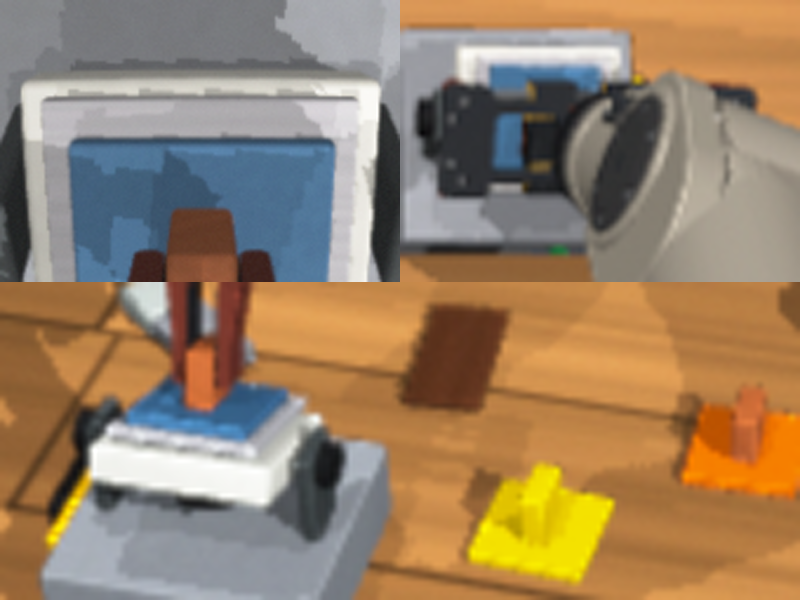

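Run:
```python
from h import *
m=imaging.camera_model("wrist");H=np.array(m["hand_eye"])
def tp(x,y,d):
    u,v=170+(x+.5)/2.353-.5,120+(y+.5)/2.35-.5
    q=np.array([u-m["cx"],v-m["cy"]]);r=np.hypot(*q);th=r/m["fx"]
    w=H[:3,:3]@np.r_[q/r*np.sin(th),np.cos(th)];return (H[:3,3]+w*(d-H[2,3])/w[2]).round(4)
for d in(-.008,-.006):print("tile",tp(70,142,d),tp(334,142,d))
for d in (0,.002):print("plate",tp(43,100,d),tp(359,100,d))
```

```text
tile [ 0.0358 -0.0333 -0.008 ] [ 0.0358  0.0349 -0.008 ]
tile [ 0.0353 -0.0337 -0.006 ] [ 0.0353  0.0353 -0.006 ]
plate [ 0.0456 -0.0418  0.    ] [0.0455 0.0429 0.    ]
plate [ 0.0452 -0.0422  0.002 ] [0.0452 0.0434 0.002 ]
```

```bash
python3 -m handwheel '{"xyz":[[0,0,0.0004],[0,0,0.0004],[0,0,0.0004],[0,0,0.0004]],"twist":[[0,0,0],[0,0,0],[0,0,0],[0,0,0]],"fingers":[1,1,1,1]}'; sh f.sh
python3 - <<'E'
from h import *
p=np.array(proj("top",[.552,-.19,.049]));t=imaging.get_image("top");cv2.imwrite("pics/f2.png",t)
print(env.job_done(), env.read_state()["width"])
E
```

```text
time_s: 19.55
tool_pos: [0.6211, -0.1033, 0.1211]
tool_rot: [-3.142, 0.344, -3.129]
ft_force: [-3.6, -0.3, 5.8]
width: 0.0159
[-0.0027 -0.0003  0.0062] F [ 1.41 -0.28 -6.69] T [ 0.049  0.37  -0.029] [0.0007 0.0002 0.0018]
the job is handed in; nothing more can be done
the job is handed in; nothing more can be done
```

The drawer is shut and the blue tile is gripped by its fin and held pressed on the reader's sloped plate. I handed the job in at about 19.6 s with the arm still holding that push and grip.

**Drawer:** My first push passed over the drawer without moving it, because the fingertips really end about 17 mm behind the given TCP, not 14 mm ahead of it. All three cameras showed this. I went 27 mm lower and pushed again. The force rose to about 12 N against the stop, and the pictures show the yellow front flush with the reader's side.

**Tile:**
- **Grip:** the fingers hold the fin with 40 N at an opening of 15.9 mm.
- **Tilt:** I laid the tile at the slope I measured, about 19.7°. The head looks unmoved in the pictures, but I did not measure its angle again after pressing.
- **Centring:** the last close wrist view shows the tile about 0.3 mm off centre across the slope and about 2 mm off centre along it. I left it rather than drag it under load.
- **Pressing depth:** the push is about 7 N above the free reading, which makes it about 5 mm of the 10 mm travel. The force reading is noisy by about 1 N, so the depth could be off by about 1 mm. Judged by arm position, it is between 5 and 6 mm.

In the last pictures I viewed nothing else looked disturbed. I did not check every object, and after the final 0.4 mm of pressing I took no further look.

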